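# Scrape the copper chips off the trimming plate

### The arm

A 6-joint arm with a two-finger parallel gripper is mounted at the origin on the work surface. World frame = base frame: x ahead of the robot, y to its left, z up, the work surface at z = 0. Lengths are in m, angles in rad, forces in N, time in s.
With the tool pointing down it reaches from about 0.35 to 0.95 m from the base axis. Payload 17.4 kg.
Tool frame: the origin (TCP) lies at the very end of the fingers, on their centre line; the grasp point (between the pads) lies grasp_offset behind it (grasp_offset is the distance from the TCP to the grasp point, in m); z points along the fingers, y is the line along which they close (so a half turn about z gives the same grasp; the last joint's range is limited). The gripper opens to 93 mm and grips with 3 to 60 N. Pads are 15 mm wide; open, the fingers measure 128 mm over their backs; the gripper's body (75 mm by 188 mm) begins 65 mm behind the grasp point.
Start: joints at [-1.36, 0.116, 1.442, -0, 1.584, -0.038], TCP at [0.166, -0.654, 0.219] pointing down, gripper open.
Joint ranges: [-2.83, 2.83], [-0.83, 2.19], [0.07, 2.5], [-1.14, 4.28], [0.01, 3], [-2.97, 2.97]. Speed limits (rad/s): [1.89, 1.89, 2.22, 3.14, 3.14, 3.14].

### API

Orientations are given as a unit quaternion [x, y, z, w].
In Python, from workcell import * gives the robot as it stands.
- The arm moves only by the tool apply_moves, never from a script. Its argument "moves" is a list of rows, each an object of numbers: "x", "y", "z": the shift along the tool's x, y, z in cm; "roll": the turn about the tool's z in degrees; "fingers": the opening, from -1 (shut) to 1 (fully open). In form: [{"x": .., "y": .., "z": .., "roll": .., "fingers": ..}, ...]. A call has 1 to 8 rows; each row is the pose to reach, as a shift and turn from the pose commanded when the call began, along the tool's axes at that moment; what a row does not reach only later rows make up. A row lasts 1/10 s, in which the tool goes at most 50 mm and 8.59 degrees, less where a joint would pass 70% of its speed; a pose out of reach is approached as far as the arm can. A call with a gripper value outside its range is refused whole. The fingers move at their own pace and stop on an object; "grip_force" is the grip in N (left out, the last holds). Time passes only in rows, so rows that repeat a pose let the fingers close. It gives the time, the measured TCP pose, the force, the opening and the grip force at its end, in the units of the state.
- get_obs(): the state, without advancing time (a new reading comes with each control period).
- grab_frame(name): name is "side" or "top"; returns a dict with "image" (384x512x3 uint8, red, green, blue), "mtx" (3x3 intrinsics, pixels), "dist" ([k1, k2, p1, p2, k3] as OpenCV has them; the pictures are not rectified), "cam_to_world" (4x4, takes a point from camera to world coordinates). Camera axes: x right, y up, looking along -z (the intrinsics and any distortion apply to the point x, -y, -z); pixel columns grow to the right and rows downward; lengths in m; the calibration is good to about 2 mm. A picture is of the moment at which its call begins. There is no depth.
- hand_in(): hands the job in; it is judged then, once.
The state is a dict: "time_s": time; "qpos": joint angles; "joint_vel": joint speeds; "tau": joint torques, N m; "eef_pos": TCP position; "tcp_rot": TCP orientation; "contact_force": force on the tool from outside, world axes, zero at the start; "torque": the same for the moment, N m; "finger_gap": finger opening in m; "gripper_force": force on a finger pad.
Only numpy, scipy, OpenCV 4.12 (cv2) and the standard library are available. Lean on these libraries where they do the work, as an engineer would, in place of code of your own. Each camera call takes 0.05 s, during which the arm holds its last target. There are 200 camera calls.

### The job

Take the scraper block and, with its foot down on the steel plate, sweep all four loose copper chips off the plate into the green catch tray, without touching the chips with the gripper. Then stand the scraper upright again in the middle of its grey pad and let go. Leave the other things on the bench where they are.

Things in the scene. Friction and masses are not known exactly. Their poses are not given: they have to be found in the camera images.
- scraper: Scraper block, about 200 to 420 g: a flat brass foot 120 mm long (its x) by 30 mm (its y) by 16 mm high, with a dark wooden handle 90 mm (x) by 26 mm (y) by 48 mm high on top of it; 64 mm high in all. Origin at its centre, half-way up, 32 mm above the foot's underside; z points up, the handle uppermost. At the start it stands upright on the grey pad. Take the handle from above across its 26 mm width (y). The foot's long side is the sweeping edge.
- plate_top (a point): Centre of the top face of the fixed steel plate, 140 mm (x) by 150 mm (y), smooth and flat, 32 mm above the bench, screwed on a wooden board 180 mm wide (x), 26 mm high. z points up; the catch tray adjoins the plate along its -y edge, so -y is the direction to sweep. The other three edges are open.
- tray_floor (a point): Centre of the inner floor of the fixed green catch tray, 115 mm from plate_top towards -y, 4 mm above the bench, with the same axes as plate_top. Inside it is 172 mm (x) by 80 mm (y). Its +y side is the board under the plate, so its inside begins right at the plate's -y edge, 28 mm below the plate's top; its other three walls are 4 mm thick and rise to 24 mm above the bench, 8 mm lower than the plate's top.
- pad_top (a point): Centre of the top face of the fixed grey pad where the scraper stands: 160 mm (x) by 100 mm (y), 6 mm thick, flat on the bench. z points up.
- chip_a: Loose copper chip, 22 x 12 mm and 5 mm thick, 11 g, lying flat on the steel plate. Origin at its centre, half-way up.
- chip_b: Loose copper chip, 16 x 14 mm and 5 mm thick, 11 g, lying flat on the steel plate. Origin at its centre, half-way up.
- chip_c: Loose copper chip, L-shaped, 20 x 14 mm and 5 mm thick, 11 g, lying flat on the steel plate. Origin at its centre, half-way up.
- chip_d: Loose copper chip, 18 x 10 mm and 5 mm thick, 11 g, lying flat on the steel plate. Origin at its centre, half-way up.
- etched_plate: Bystander: finished copper plate, 80 x 120 x 4 mm, lying beyond the work. Origin on its underside.
- burin: Bystander: burin with a dark wooden handle, 140 mm long, 22 mm high, lying down beyond the work. Origin on its underside.
- burin2: Bystander: burin with a light wooden handle, 140 mm long, 22 mm high, lying down to the right. Origin on its underside.
- brush: Bystander: brush lying beyond the work. Origin on its underside.
- tape: Bystander: white roll of tape, 84 mm across, 24 mm high, lying flat to the right. Origin on its underside.
- ink_tin: Bystander: dark tin 72 mm across, 55 mm high, to the left. Origin on its underside.
- eraser: Bystander: blue eraser 50 x 24 x 14 mm, to the left. Origin on its underside.
Things that resemble listed ones, but are neither listed nor needed, are in the scene too. There is more than one size of the part that bears pad_top; the job needs the smaller.

How it is judged:
On the way, in this order (a step that is already met when the one before it is completed fails the run):
1. the scraper's foot is set down on the steel plate (within 4 mm of it) while all four chips are still on the plate (x of scraper in the frame of plate_top between -0.07 and 0.07 m and y of scraper in the frame of plate_top between -0.075 and 0.09 m and z of scraper in the frame of plate_top between 0.026 and 0.036 m and angle between scraper's own z axis and vertical below 0.2 rad and z of each of chip_a, chip_b, chip_c, chip_d in the frame of plate_top above 0 m), for 0.1 s.
2. all four chips lie in the catch tray (x of chip_a in the frame of tray_floor between -0.086 and 0.086 m and y of chip_a in the frame of tray_floor between -0.04 and 0.04 m and z of chip_a in the frame of tray_floor between -0.002 and 0.022 m and x of chip_b in the frame of tray_floor between -0.086 and 0.086 m and y of chip_b in the frame of tray_floor between -0.04 and 0.04 m and z of chip_b in the frame of tray_floor between -0.002 and 0.022 m and x of chip_c in the frame of tray_floor between -0.086 and 0.086 m and y of chip_c in the frame of tray_floor between -0.04 and 0.04 m and z of chip_c in the frame of tray_floor between -0.002 and 0.022 m and x of chip_d in the frame of tray_floor between -0.086 and 0.086 m and y of chip_d in the frame of tray_floor between -0.04 and 0.04 m and z of chip_d in the frame of tray_floor between -0.002 and 0.022 m), for 0.2 s.
At the end, for the whole second after the job is handed in: All four chips lie inside the catch tray (centres within its walls and less than 22 mm above its floor), and the scraper stands released and upright (within 0.12 rad) on the grey pad, its centre within 40 mm of the pad's centre, seen from above, and its foot resting on the pad (within 4 mm) (all of step 2 and horizontal distance between scraper and pad_top below 0.04 m and z of scraper in the frame of pad_top between 0.028 and 0.036 m and angle between scraper's own z axis and vertical below 0.12 rad); the robot touches nothing.
It fails at once if the gripper or arm touches a chip (over 0.5 N) (contact force between any of chip_a, chip_b, chip_c, chip_d and the fingers above 0.5 N or contact force between any of chip_a, chip_b, chip_c, chip_d and the arm above 0.5 N).
It fails at once if a bystander is moved by more than 30 mm (distance of any of etched_plate, burin, burin2, brush, tape, ink_tin, eraser from where it was at the start of the episode above 0.03 m).
It also fails if it takes over 53 s, if anything falls off the work surface, if the arm or the gripper's body presses on something with over 40 N, if the wrist force passes 120 N, or if a joint passes its speed limit or range.

## Working session

There is one attempt and no reset: what is moved stays moved. The work goes in short steps, Python scripts to look and compute and a tool call to move; the robot and the scene stay as the last step left them, time stands still between calls to the robot, and variables do not carry over. Pictures are saved under pics/ and viewed, at most 10 in all, crops included, and the job is handed in when it is done.

Besides the shell and the picture viewer there is one more tool, called after "Call:" as name(argument=value, ...) on one line, values as JSON. apply_moves: Moves the arm, as the interface text tells. Its arguments: {"type":"object","properties":{"moves":{"type":"array","items":{"type":"object","properties":{"x":{"type":"number"},"y":{"type":"number"},"z":{"type":"number"},"roll":{"type":"number"},"fingers":{"type":"number"}}}},"grip_force":{"type":"number"}},"required":["moves"]}

```bash
ls; mkdir -p pics
python3 - <<'E'
from workcell import *
import cv2,pickle
o=get_obs();print(o)
for n in("top","side"):
    f=grab_frame(n);pickle.dump(f,open(n+".pkl","wb"))
    print(n,f["mtx"],f["dist"],f["cam_to_world"])
    cv2.imwrite(f"pics/{n}0.png",cv2.resize(f["image"][:,:,::-1],(768,576)))
E
```

```text
pics
{'time_s': 0.0, 'qpos': array([-1.35980346e+00,  1.16481696e-01,  1.44228551e+00, -1.66689093e-06,
        1.58396240e+00, -3.78028433e-02]), 'joint_vel': array([ 2.85742898e-04, -4.31603705e-04,  2.64316317e-03, -9.13863647e-05,
       -7.48141394e-04,  1.78231465e-03]), 'tau': array([-4.70501545e-04, -7.21256804e+01, -6.22605371e+01,  7.79602351e-02,
        2.36999150e-02, -1.08630393e-04]), 'eef_pos': array([ 0.16615661, -0.65402175,  0.21789549]), 'tcp_rot': array([ 9.92272400e-01,  1.24077236e-01, -4.99959886e-05, -5.66274358e-04]), 'contact_force': array([ 0.13619178,  0.79747798, -0.50717237]), 'torque': array([-0.02489929, -0.03713048,  0.03202259]), 'gripper_force': 0.0, 'finger_gap': 0.09270401687464694}
top [[375.87985266   0.         256.99391473]
 [  0.         375.87985266 190.36756816]
 [  0.           0.           1.        ]] [0.02878909 0.         0.         0.         0.        ] [[-5.16237018e-04  9.87391007e-01 -1.58299505e-01  3.57195144e-01]
 [-9.99399757e-01 -5.99275567e-03 -3.41205482e-02 -6.83033378e-03]
 [-3.46389727e-02  1.58186873e-01  9.86801426e-01  1.08218068e+00]
 [ 0.00000000e+00  0.00000000e+00  0.00000000e+00  1.00000000e+00]]
side [[392.57601346   0.         254.11620604]
 [  0.         392.57601346 190.92281077]
 [  0.           0.           1.        ]] [0.03413982 0.         0.         0.         0.        ] [[-0.9975613   0.02137916 -0.06644077  0.44807901]
 [-0.06768008 -0.52890249  0.84597964  0.87260515]
 [-0.01705435  0.84841327  0.52905961  0.61789702]
 [ 0.          0.          0.          1.        ]]
```

View pics/top0.png

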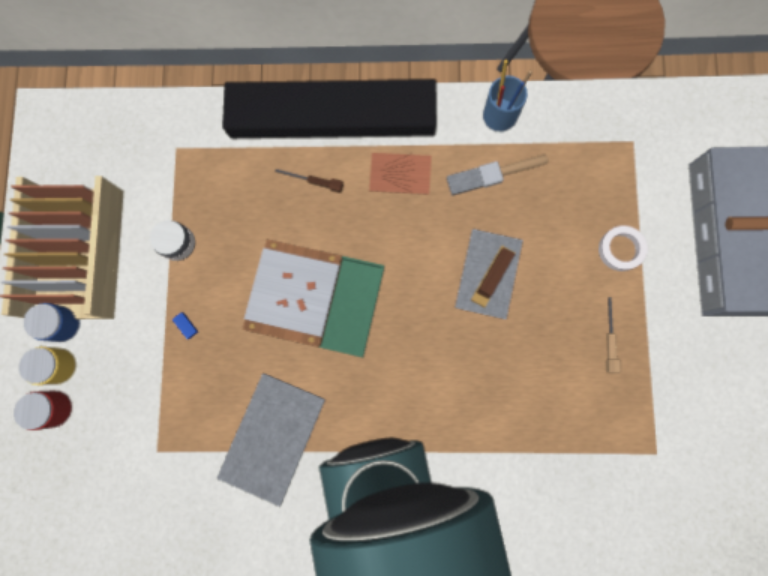

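View pics/side0.png

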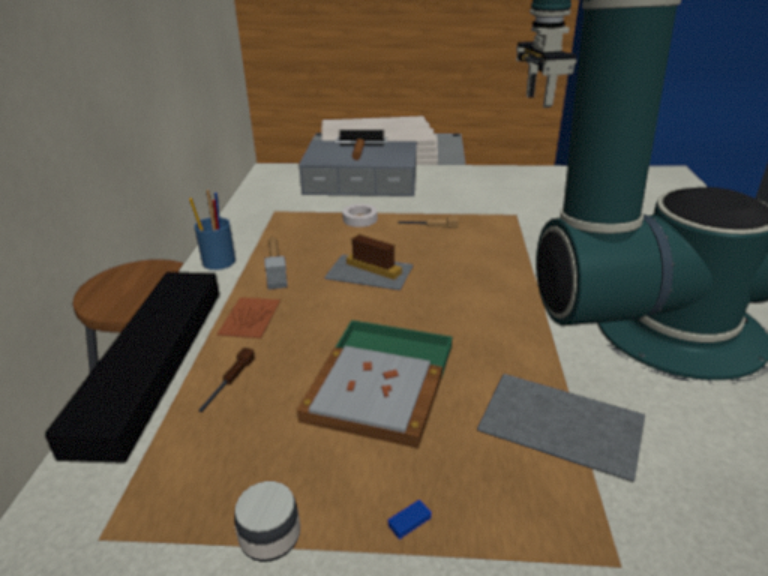

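The pictures (768x576) show two grey pads. One at (490,273) carries the scraper and is the smaller; the other at (270,440) is empty and larger. The first fits "the smaller" and the scraper stands on it. The plate is at (293,292), the tray at (353,307) and the chips at (287,275), (311,286), (283,303) and (301,305).

```bash
cat > h.py <<'E'
import cv2,numpy as np,pickle
def ray(f,uv):
    p=cv2.undistortPoints(np.float64(uv).reshape(-1,1,2),f["mtx"],np.array(f["dist"])).reshape(-1,2)
    d=np.c_[p[:,0],-p[:,1],-np.ones(len(p))]@f["cam_to_world"][:3,:3].T
    return f["cam_to_world"][:3,3],d
def onz(f,uv,z):
    o,d=ray(f,uv); return (o+d*((z-o[2])/d[:,2])[:,None])[:,:2]
def mask(f,lo,hi,roi):
    m=cv2.inRange(cv2.cvtColor(f["image"],cv2.COLOR_RGB2HSV),lo,hi)
    k=np.zeros_like(m);x0,y0,x1,y1=roi;k[y0:y1,x0:x1]=255
    return m&k
def blobs(m,amin):
    c,_=cv2.findContours(m,cv2.RETR_EXTERNAL,cv2.CHAIN_APPROX_NONE)
    return [x.reshape(-1,2) for x in c if cv2.contourArea(x)>=amin]
def rect(pts):
    (c,s,a)=cv2.minAreaRect(np.float32(pts*1000)); return np.round(c,1),np.round(s,1),round(a,1)
E
python3 - <<'E'
from h import *
f=pickle.load(open("top.pkl","rb"));im=f["image"]
hsv=cv2.cvtColor(im,cv2.COLOR_RGB2HSV)
for n,(u,v) in dict(plate=(180,190),green=(235,205),chip=(191,183),pad=(313,165),pad2=(340,185),handle=(330,180),foot=(320,199),cork=(280,200),wood=(190,222)).items(): print(n,hsv[v,u])
c=lambda x0,y0,x1,y1,w,h:cv2.resize(im[y0:y1,x0:x1,::-1],(w,h),interpolation=cv2.INTER_CUBIC)
a=c(155,150,265,245,400,345);b=c(285,140,375,225,365,345)
cv2.imwrite("pics/crop.png",np.hstack([a,b]))
g=blobs(mask(f,(55,60,30),(90,255,200),(200,150,270,250)),200)
for x in g: print("green rim",rect(onz(f,x,.024)))
for x in blobs(mask(f,(90,0,120),(130,60,255),(155,150,240,240)),300): print("plate",rect(onz(f,x,.032)))
for x in blobs(mask(f,(0,70,60),(15,255,255),(168,172,222,215)),6): print("chip",rect(onz(f,x,.037)),x.mean(0))
s=np.concatenate(blobs(mask(f,(85,0,60),(140,70,200),(295,145,355,220)),60)); print("pad",rect(onz(f,s,.006)))
for x in blobs(mask(f,(0,90,0),(15,255,110),(300,155,350,210)),60): print("handle",rect(onz(f,x,.070)))
E
```

```text
plate [110  16 194]
green [ 76  93 123]
chip [  8 124 171]
pad [109  15 139]
pad2 [108  18 141]
handle [  9 121  93]
foot [ 19 126 178]
cork [ 15 101 174]
wood [ 12 121 152]
green rim (array([489.3,  92.7]), array([ 79.3, 176.3]), 76.8)
plate (array([515.5, 206.7]), array([149. , 136.9]), 76.9)
chip (array([490.1, 187.9]), array([19.2,  8.8]), 27.5) [200.66666667 202.8       ]
chip (array([494.3, 223.9]), array([17.2,  8.5]), 89.7) [188.13333333 201.46666667]
chip (array([526.8, 170.9]), array([11.6, 11.4]), 1.1) [207. 190.]
chip (array([547.2, 216.9]), array([11.6,  5.8]), 89.6) [191. 183.]
chip (array([556.6, 277.3]), array([46.4, 11.5]), 2.1) [169.08333333 179.11111111]
pad (array([ 553.3, -167.9]), array([ 94.5, 156. ]), 76.5)
handle (array([ 543.1, -170.2]), array([24.6, 95.2]), 59.3)
```

View pics/crop.png

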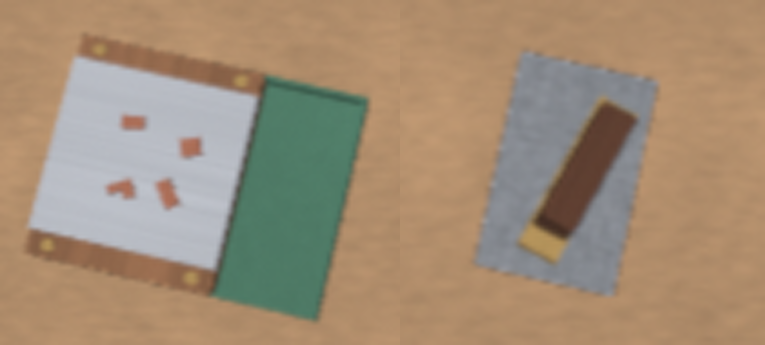

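The crop confirms it: the scraper stands on the smaller pad (about 157x97 mm measured), with its handle at full-picture (330,180). The L-shaped chip and the three others lie inside the plate's x range of ±40 mm, so one 120 mm sweep covers them. The plate's yaw is about -13.1°.

```bash
cat > to.py <<'E'
import sys,numpy as np
from workcell import *
from scipy.spatial.transform import Rotation as R
o=get_obs();r=R.from_quat(o["tcp_rot"]);M=r.as_matrix();yaw=np.degrees(np.arctan2(M[1,0],M[0,0]))
print("t",o["time_s"],"pos",o["eef_pos"].round(4),"yaw",yaw.round(2),"F",o["contact_force"].round(1),"gap",round(o["finger_gap"],4),"q",o["qpos"].round(2))
a=list(map(float,sys.argv[1:]))
while a:
    x,y,z,w=a[:4];a=a[4:]
    print("cm",(M.T@(np.array([x,y,z])-o["eef_pos"])*100).round(2),"roll",((yaw-w+180)%360-180).round(1))
E
python3 - <<'E'
import workcell;print(getattr(workcell,'grasp_offset',None),[n for n in dir(workcell) if n[0]!='_'])
E
python3 to.py .545 -.1715 .18 -30.7
```

```text
0.0188 ['PlanningError', 'get_obs', 'grab_frame', 'grasp_offset', 'hand_in']
t 0.1 pos [ 0.1662 -0.654   0.218 ] yaw 14.25 F [ 0.8 -0.  -0.6] gap 0.093 q [-1.36  0.12  1.44 -0.    1.58 -0.04]
cm [ 48.6  -37.44   3.84] roll 45.0
```

Call:
apply_moves(moves=[{"x": 24,"y": -18.5,"z": 1.8,"roll": 22,"fingers": 1},{"x": 24,"y": -18.5,"z": 1.8,"roll": 22,"fingers": 1},{"x": 48.6,"y": -37.4,"z": 3.8,"roll": 45,"fingers": 1},{"x": 48.6,"y": -37.4,"z": 3.8,"roll": 45,"fingers": 1},{"x": 48.6,"y": -37.4,"z": 3.8,"roll": 45,"fingers": 1},{"x": 48.6,"y": -37.4,"z": 3.8,"roll": 45,"fingers": 1},{"x": 48.6,"y": -37.4,"z": 3.8,"roll": 45,"fingers": 1},{"x": 48.6,"y": -37.4,"z": 3.8,"roll": 45,"fingers": 1}])

```text
time_s: 0.9
eef_pos: [0.4112, -0.3418, 0.1941]
tcp_rot: [0.964, -0.265, 0.0, -0.0]
contact_force: [1.2, -0.7, -0.5]
finger_gap: 0.0928
gripper_force: 0.0
```

```bash
python3 to.py .545 -.1715 .16 -30.7
```

```text
t 0.9 pos [ 0.4112 -0.3418  0.1941] yaw -30.76 F [ 1.2 -0.7 -0.5] gap 0.0928 q [-0.74 -0.19  1.77  0.    1.55  1.37]
cm [  2.79 -21.48   3.41] roll -0.1
```

Call:
apply_moves(moves=[{"x": 2.4,"y": -21,"z": 3.4,"fingers": 1},{"x": 2.4,"y": -21,"z": 3.4,"fingers": 1},{"x": 2.4,"y": -21,"z": 3.4,"fingers": 1},{"x": 2.4,"y": -21,"z": 3.4,"fingers": 1},{"x": 2.4,"y": -21,"z": 3.4,"fingers": 1},{"x": 2.4,"y": -21,"z": 3.4,"fingers": 1},{"x": 2.4,"y": -21,"z": 3.4,"fingers": 1}])

```text
invalid input at $.moves[0]: expected keys x, y, z, roll, fingers
```

```bash
python3 to.py .545 -.1715 .034 -30.7
python3 - <<'E'
from workcell import *
from h import *
f=grab_frame("side");im=f["image"]
# handle in side view, initial frame: check centre using top quad
for F,n in((pickle.load(open("side.pkl","rb")),"init"),):
    for x in blobs(mask(F,(0,90,0),(15,255,110),(225,150,270,182)),40): print(n,x.min(0),x.max(0),rect(onz(F,x,.046)))
def proj(f,P):
    T=np.linalg.inv(f["cam_to_world"]);p=P@T[:3,:3].T+T[:3,3]
    return cv2.projectPoints(p*[1,-1,-1],np.zeros(3),np.zeros(3),f["mtx"],np.array(f["dist"]))[0].reshape(-1,2)
c=np.radians(-30.7);ux=np.array([np.cos(c),np.sin(c),0]);uy=np.array([-ux[1],ux[0],0]);C=np.array([.545,-.1715,0])
P=np.array([C+sx*ux*.045+sy*uy*.013+[0,0,z] for z in(.022,.07) for sx in(-1,1) for sy in(-1,1)])
q=proj(f,P);v=f["image"][:,:,::-1].copy()
v=v[120:210,190:310];v=cv2.resize(v,(800,600),interpolation=cv2.INTER_CUBIC)
for a in q: cv2.circle(v,tuple(int(t) for t in ((a[0]+.5-190)*800/120,(a[1]+.5-120)*600/90)),4,(0,255,0),-1)
cv2.imwrite("pics/hov.png",v)
E
```

```text
t 0.9 pos [ 0.4112 -0.3418  0.1941] yaw -30.76 F [ 1.2 -0.7 -0.5] gap 0.0928 q [-0.74 -0.19  1.77  0.    1.55  1.37]
cm [  2.79 -21.48  16.01] roll -0.1
init [234 156] [263 178] (array([ 548.4, -181. ]), array([ 93.2, 134.8]), 60.7)
```

View pics/hov.png

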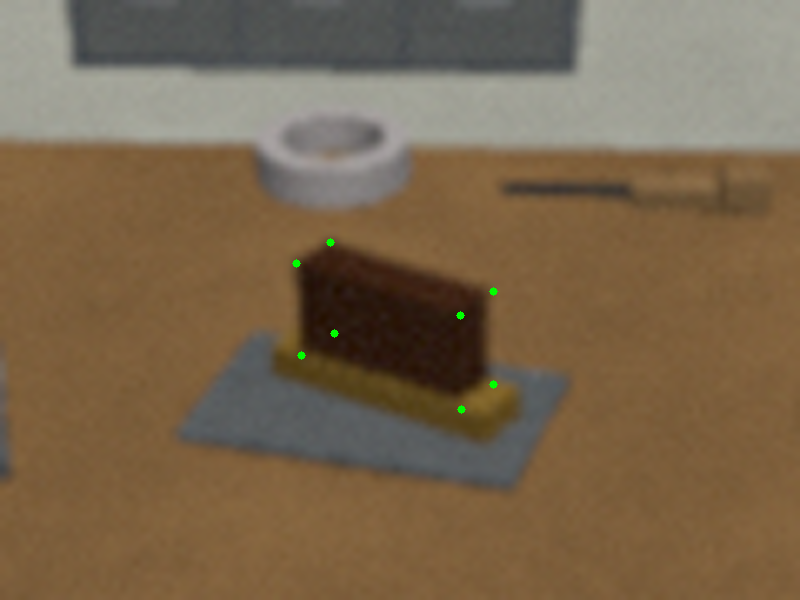

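The crop shows the handle between (303,265) and (487,390). The projected estimate agrees to about 1 px (2–3 mm), and the yaw is good. I continue to hover above it and then descend.

Call:
apply_moves(moves=[{"x": 2.6,"y": -21,"z": 3.4,"roll": 0,"fingers": 1},{"x": 2.6,"y": -21,"z": 3.4,"roll": 0,"fingers": 1},{"x": 2.6,"y": -21,"z": 3.4,"roll": 0,"fingers": 1},{"x": 2.6,"y": -21,"z": 3.4,"roll": 0,"fingers": 1},{"x": 2.6,"y": -21,"z": 3.4,"roll": 0,"fingers": 1},{"x": 2.6,"y": -21,"z": 3.4,"roll": 0,"fingers": 1},{"x": 2.6,"y": -21,"z": 3.4,"roll": 0,"fingers": 1}])

```text
time_s: 1.65
eef_pos: [0.5397, -0.1769, 0.1602]
tcp_rot: [0.964, -0.265, -0.0, 0.0]
contact_force: [0.4, -0.4, 0.2]
finger_gap: 0.093
gripper_force: 0.0
```

```bash
python3 to.py .545 -.1715 .034 -30.7
```

```text
t 1.65 pos [ 0.5397 -0.1769  0.1602] yaw -30.73 F [ 0.4 -0.4  0.2] gap 0.093 q [-0.36 -0.1   1.75 -0.    1.49  1.75]
cm [ 0.18 -0.74 12.62] roll -0.0
```

Call:
apply_moves(moves=[{"x": 0.2,"y": -0.7,"z": 4,"roll": 0,"fingers": 1},{"x": 0.2,"y": -0.7,"z": 8,"roll": 0,"fingers": 1},{"x": 0.2,"y": -0.7,"z": 11,"roll": 0,"fingers": 1},{"x": 0.2,"y": -0.7,"z": 12.6,"roll": 0,"fingers": 1},{"x": 0.2,"y": -0.7,"z": 12.6,"roll": 0,"fingers": 1},{"x": 0.2,"y": -0.7,"z": 12.6,"roll": 0,"fingers": 1},{"x": 0.2,"y": -0.7,"z": 12.6,"roll": 0,"fingers": 1}])

```text
time_s: 2.35
eef_pos: [0.5462, -0.1721, 0.0363]
tcp_rot: [0.964, -0.265, 0.001, 0.0]
contact_force: [-0.3, 0.4, -0.3]
finger_gap: 0.093
gripper_force: 0.0
```

Call:
apply_moves(moves=[{"x": 0,"y": 0,"z": 0,"roll": 0,"fingers": -0.2},{"x": 0,"y": 0,"z": 0,"roll": 0,"fingers": -0.5},{"x": 0,"y": 0,"z": 0,"roll": 0,"fingers": -1},{"x": 0,"y": 0,"z": 0,"roll": 0,"fingers": -1},{"x": 0,"y": 0,"z": 0,"roll": 0,"fingers": -1},{"x": 0,"y": 0,"z": 0,"roll": 0,"fingers": -1},{"x": 0,"y": 0,"z": 0,"roll": 0,"fingers": -1},{"x": 0,"y": 0,"z": 0,"roll": 0,"fingers": -1}], grip_force=40)

```text
time_s: 3.15
eef_pos: [0.5454, -0.1714, 0.0342]
tcp_rot: [0.964, -0.265, -0.0, -0.0]
contact_force: [0.9, 0.1, 0.1]
finger_gap: 0.0336
gripper_force: 0.0
```

```bash
python3 to.py .545 -.1715 .18 -13.1
```

```text
t 3.15 pos [ 0.5454 -0.1714  0.0342] yaw -30.75 F [0.9 0.1 0.1] gap 0.0336 q [-0.35  0.01  1.86  0.    1.27  1.76]
cm [ -0.03   0.03 -14.58] roll -17.6
```

Call:
apply_moves(moves=[{"x": 0,"y": 0,"z": 0,"roll": 0,"fingers": -1},{"x": 0,"y": 0,"z": 0,"roll": 0,"fingers": -1},{"x": 0,"y": 0,"z": 0,"roll": 0,"fingers": -1},{"x": 0,"y": 0,"z": 0,"roll": 0,"fingers": -1}])

```text
time_s: 3.55
eef_pos: [0.5454, -0.1715, 0.0343]
tcp_rot: [0.964, -0.265, -0.0, 0.0]
contact_force: [-1.6, -1.1, -0.9]
finger_gap: 0.0262
gripper_force: 40.0
```

Call:
apply_moves(moves=[{"x": 0,"y": 0,"z": -1,"roll": 0,"fingers": -1},{"x": 0,"y": 0,"z": -3,"roll": 0,"fingers": -1},{"x": 0,"y": 0,"z": -6,"roll": -5,"fingers": -1},{"x": 0,"y": 0,"z": -9,"roll": -10,"fingers": -1},{"x": 0,"y": 0,"z": -12,"roll": -15,"fingers": -1},{"x": 0,"y": 0,"z": -12,"roll": -17.6,"fingers": -1},{"x": 0,"y": 0,"z": -12,"roll": -17.6,"fingers": -1},{"x": 0,"y": 0,"z": -12,"roll": -17.6,"fingers": -1}])

```text
time_s: 4.35
eef_pos: [0.5451, -0.1713, 0.154]
tcp_rot: [0.993, -0.115, -0.0, -0.0]
contact_force: [0.4, 0.0, -1.9]
finger_gap: 0.0262
gripper_force: 40.0
```

```bash
python3 to.py .529 .265 .16 -13.1
python3 - <<'E'
from workcell import *
from h import *
f=grab_frame("side");g=grab_frame("top")
a=cv2.resize(f["image"][90:210,180:340,::-1],(400,300));b=cv2.resize(g["image"][130:250,270:430,::-1],(400,300))
cv2.imwrite("pics/lift.png",np.hstack([a,b]))
E
```

```text
t 4.35 pos [ 0.5451 -0.1713  0.154 ] yaw -13.24 F [ 0.4  0.  -1.9] gap 0.0262 q [-0.35 -0.08  1.75  0.    1.48  1.45]
cm [-11.56 -42.1   -0.59] roll -0.1
```

View pics/lift.png

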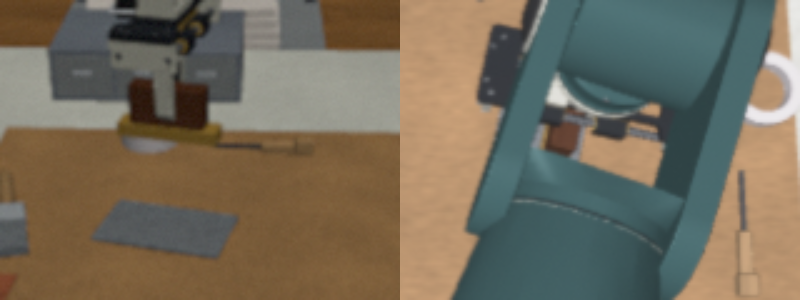

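The picture shows the scraper held level and upright, with the fingers at (165,95) near the middle of the foot, which spans (118..222,130). Next I carry it above the far side of the plate.

Call:
apply_moves(moves=[{"x": -5.6,"y": -20.9,"z": -0.5,"roll": 0,"fingers": -1},{"x": -5.6,"y": -20.9,"z": -0.5,"roll": 0,"fingers": -1},{"x": -5.6,"y": -20.9,"z": -0.5,"roll": 0,"fingers": -1},{"x": -5.6,"y": -20.9,"z": -0.5,"roll": 0,"fingers": -1},{"x": -11.3,"y": -41.8,"z": -0.5,"roll": 0,"fingers": -1},{"x": -11.3,"y": -41.8,"z": -0.5,"roll": 0,"fingers": -1},{"x": -11.3,"y": -41.8,"z": -0.5,"roll": 0,"fingers": -1},{"x": -11.3,"y": -41.8,"z": -0.5,"roll": 0,"fingers": -1}])

```text
time_s: 5.25
eef_pos: [0.5309, 0.2303, 0.1588]
tcp_rot: [0.993, -0.115, -0.0, 0.0]
contact_force: [0.6, -0.2, -2.0]
finger_gap: 0.0257
gripper_force: 40.0
```

```bash
python3 to.py .5317 .2625 .16 -13.1
```

```text
t 5.25 pos [0.5309 0.2303 0.1588] yaw -13.19 F [ 0.6 -0.2 -2. ] gap 0.0257 q [ 0.37 -0.07  1.73 -0.    1.48  2.17]
cm [-0.66 -3.15 -0.12] roll -0.1
```

Call:
apply_moves(moves=[{"x": 0,"y": 0,"z": 0,"roll": 0,"fingers": -1},{"x": 0,"y": 0,"z": 0,"roll": 0,"fingers": -1},{"x": 0,"y": 0,"z": 0,"roll": 0,"fingers": -1}])

```text
time_s: 5.55
eef_pos: [0.5316, 0.2275, 0.1588]
tcp_rot: [0.993, -0.115, -0.0, 0.0]
contact_force: [0.5, -0.4, -2.4]
finger_gap: 0.0257
gripper_force: 40.0
```

```bash
python3 to.py .5317 .2625 .064 -13.1
python3 - <<'E'
from workcell import *
from h import *
f=grab_frame("side")
cv2.imwrite("pics/above.png",cv2.resize(f["image"][170:320,170:330,::-1],(640,600),interpolation=cv2.INTER_CUBIC))
E
```

```text
t 5.55 pos [0.5316 0.2275 0.1588] yaw -13.19 F [ 0.5 -0.4 -2.4] gap 0.0257 q [ 0.36 -0.07  1.73 -0.    1.48  2.16]
cm [-0.78 -3.41  9.48] roll -0.1
```

View pics/above.png

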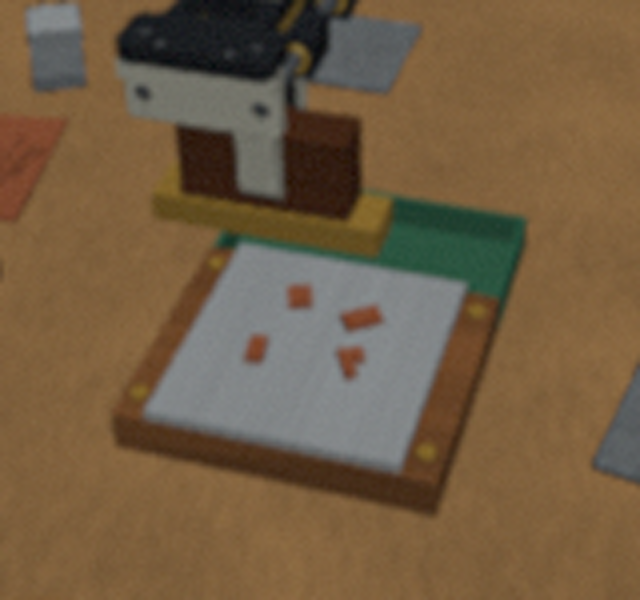

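The picture shows the foot over the plate at (155..392,190..250). All four chips are still at (300,296), (362,317), (256,348) and (350,361), with free plate beyond them. I move over the far edge and go down.

Call:
apply_moves(moves=[{"x": -0.8,"y": -3.4,"z": 0,"roll": 0,"fingers": -1},{"x": -0.8,"y": -3.4,"z": 0,"roll": 0,"fingers": -1},{"x": -0.8,"y": -3.4,"z": 3,"roll": 0,"fingers": -1},{"x": -0.8,"y": -3.4,"z": 6,"roll": 0,"fingers": -1},{"x": -0.8,"y": -3.4,"z": 8,"roll": 0,"fingers": -1},{"x": -0.8,"y": -3.4,"z": 9,"roll": 0,"fingers": -1},{"x": -0.8,"y": -3.4,"z": 9.4,"roll": 0,"fingers": -1},{"x": -0.8,"y": -3.4,"z": 9.4,"roll": 0,"fingers": -1}])

```text
time_s: 6.4
eef_pos: [0.5319, 0.2628, 0.0656]
tcp_rot: [0.993, -0.115, 0.0, -0.0]
contact_force: [0.2, 0.2, -2.2]
finger_gap: 0.0254
gripper_force: 40.0
```

Call:
apply_moves(moves=[{"x": 0,"y": 0,"z": 0.1,"roll": 0,"fingers": -1},{"x": 0,"y": 0,"z": 0.2,"roll": 0,"fingers": -1},{"x": 0,"y": 0,"z": 0.25,"roll": 0,"fingers": -1},{"x": 0,"y": 0,"z": 0.25,"roll": 0,"fingers": -1}])

```text
time_s: 6.8
eef_pos: [0.5316, 0.2633, 0.063]
tcp_rot: [0.993, -0.114, 0.0, -0.0]
contact_force: [0.1, -0.8, -3.0]
finger_gap: 0.0259
gripper_force: 40.0
```

```bash
python3 to.py .5317 .2625 .060 -13.1 .502 .1339 .060 -13.1
```

```text
t 6.8 pos [0.5316 0.2633 0.063 ] yaw -13.14 F [ 0.1 -0.8 -3. ] gap 0.0259 q [0.42 0.03 1.79 0.   1.32 2.22]
cm [0.02 0.08 0.3 ] roll -0.0
cm [ 0.05 13.27  0.3 ] roll -0.0
```

Lower until contact.

Call:
apply_moves(moves=[{"x": 0,"y": 0,"z": 0.1,"roll": 0,"fingers": -1},{"x": 0,"y": 0,"z": 0.2,"roll": 0,"fingers": -1},{"x": 0,"y": 0,"z": 0.2,"roll": 0,"fingers": -1},{"x": 0,"y": 0,"z": 0.2,"roll": 0,"fingers": -1}])

```text
time_s: 7.2
eef_pos: [0.5316, 0.2632, 0.0607]
tcp_rot: [0.993, -0.114, -0.0, 0.0]
contact_force: [-0.5, -0.1, -2.3]
finger_gap: 0.0257
gripper_force: 40.0
```

Call:
apply_moves(moves=[{"x": 0,"y": 0,"z": 0.1,"roll": 0,"fingers": -1},{"x": 0,"y": 0,"z": 0.1,"roll": 0,"fingers": -1},{"x": 0,"y": 0,"z": 0.1,"roll": 0,"fingers": -1}])

```text
time_s: 7.5
eef_pos: [0.5317, 0.2633, 0.0603]
tcp_rot: [0.993, -0.114, 0.0, -0.0]
contact_force: [-2.5, -1.2, 4.9]
finger_gap: 0.0257
gripper_force: 40.0
```

Call:
apply_moves(moves=[{"x": 0,"y": 0.6,"z": 0,"roll": 0,"fingers": -1},{"x": 0,"y": 1.8,"z": 0,"roll": 0,"fingers": -1},{"x": 0,"y": 3,"z": 0,"roll": 0,"fingers": -1},{"x": 0,"y": 4.2,"z": 0,"roll": 0,"fingers": -1},{"x": 0,"y": 5.4,"z": 0,"roll": 0,"fingers": -1},{"x": 0,"y": 6.6,"z": 0,"roll": 0,"fingers": -1},{"x": 0,"y": 7.8,"z": 0,"roll": 0,"fingers": -1},{"x": 0,"y": 8.6,"z": 0,"roll": 0,"fingers": -1}])

```text
time_s: 8.3
eef_pos: [0.5121, 0.1787, 0.0602]
tcp_rot: [0.993, -0.115, 0.001, -0.0]
contact_force: [1.0, 2.5, 5.1]
finger_gap: 0.0255
gripper_force: 40.0
```

```bash
python3 to.py .4972 .130 .060 -13.1
python3 - <<'E'
from workcell import *
from h import *
f=grab_frame("side")
cv2.imwrite("pics/mid.png",cv2.resize(f["image"][170:320,170:330,::-1],(640,600),interpolation=cv2.INTER_CUBIC))
E
```

```text
t 8.3 pos [0.5121 0.1787 0.0602] yaw -13.16 F [1.  2.5 5.1] gap 0.0255 q [ 0.29 -0.09  1.91  0.    1.32  2.09]
cm [-0.34  5.08  0.02] roll -0.1
```

View pics/mid.png

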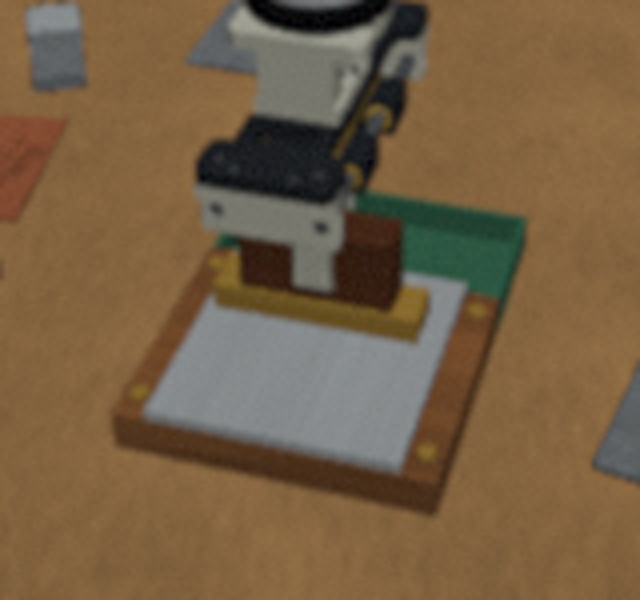

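The picture shows the foot flat on the plate at (215..428,260..340) and no chip left behind it. I finish the sweep over the edge.

Call:
apply_moves(moves=[{"x": 0,"y": 0.6,"z": 0,"roll": 0,"fingers": -1},{"x": 0,"y": 1.5,"z": 0,"roll": 0,"fingers": -1},{"x": 0,"y": 2.5,"z": 0,"roll": 0,"fingers": -1},{"x": 0,"y": 3.5,"z": 0,"roll": 0,"fingers": -1},{"x": 0,"y": 4.5,"z": 0,"roll": 0,"fingers": -1},{"x": 0,"y": 5.2,"z": 0,"roll": 0,"fingers": -1},{"x": 0,"y": 5.2,"z": 0,"roll": 0,"fingers": -1},{"x": 0,"y": 5.2,"z": 0,"roll": 0,"fingers": -1}])

```text
time_s: 9.15
eef_pos: [0.5001, 0.1276, 0.0602]
tcp_rot: [0.993, -0.115, 0.0, 0.001]
contact_force: [-2.7, -5.6, 10.2]
finger_gap: 0.0254
gripper_force: 40.0
```

Call:
apply_moves(moves=[{"x": 0,"y": 0,"z": -2,"roll": 0,"fingers": -1},{"x": 0,"y": 0,"z": -5,"roll": 0,"fingers": -1},{"x": 0,"y": 0,"z": -9,"roll": 0,"fingers": -1},{"x": 0,"y": 0,"z": -10,"roll": 0,"fingers": -1},{"x": 0,"y": 0,"z": -10,"roll": 0,"fingers": -1},{"x": 0,"y": 0,"z": -10,"roll": 0,"fingers": -1}])

```text
time_s: 9.75
eef_pos: [0.4996, 0.1285, 0.158]
tcp_rot: [0.993, -0.115, -0.001, 0.0]
contact_force: [-0.7, 0.5, -3.2]
finger_gap: 0.0257
gripper_force: 40.0
```

```bash
python3 to.py .558 -.169 .14 -13.5
python3 - <<'E'
from workcell import *
from h import *
f=grab_frame("side");g=grab_frame("top")
cv2.imwrite("pics/swept.png",np.hstack([cv2.resize(f["image"][170:320,170:330,::-1],(400,375),interpolation=cv2.INTER_CUBIC),cv2.resize(g["image"][150:250,155:265,::-1],(400,375),interpolation=cv2.INTER_CUBIC)]))
E
```

```text
t 9.75 pos [0.4996 0.1285 0.158 ] yaw -13.15 F [-0.7  0.5 -3.2] gap 0.0257 q [ 0.2  -0.21  1.86 -0.    1.5   2.  ]
cm [12.46 27.63  1.8 ] roll 0.3
```

View pics/swept.png

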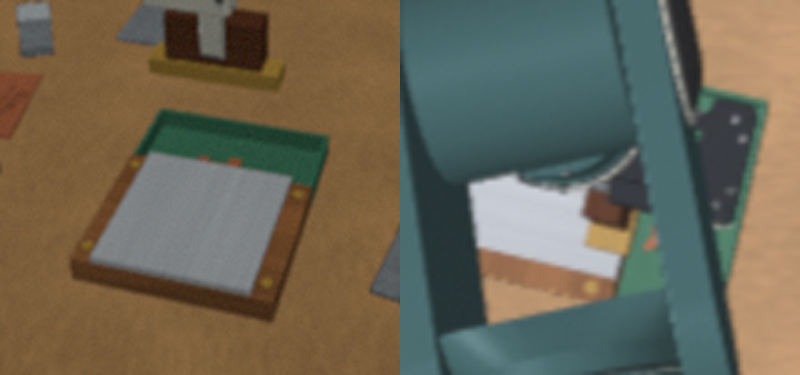

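The pictures show the plate clear and chips in the tray, at (205,160) and (235,162) in the side view and (650,240) in the top view. I carry the scraper to the pad and check the tray from above once the arm is out of the way.

Call:
apply_moves(moves=[{"x": 12.4,"y": 27.6,"z": 1,"roll": 0.3,"fingers": -1},{"x": 12.4,"y": 27.6,"z": 1,"roll": 0.3,"fingers": -1},{"x": 12.4,"y": 27.6,"z": 1,"roll": 0.3,"fingers": -1},{"x": 12.4,"y": 27.6,"z": 1,"roll": 0.3,"fingers": -1},{"x": 12.4,"y": 27.6,"z": 1,"roll": 0.3,"fingers": -1},{"x": 12.4,"y": 27.6,"z": 1,"roll": 0.3,"fingers": -1},{"x": 12.4,"y": 27.6,"z": 1,"roll": 0.3,"fingers": -1},{"x": 12.4,"y": 27.6,"z": 1,"roll": 0.3,"fingers": -1}])

```text
time_s: 10.65
eef_pos: [0.5576, -0.1691, 0.1479]
tcp_rot: [0.993, -0.118, -0.001, -0.0]
contact_force: [-1.0, 0.4, -2.7]
finger_gap: 0.0256
gripper_force: 40.0
```

```bash
python3 to.py .558 -.169 .038 -13.5
python3 - <<'E'
from workcell import *
from h import *
g=grab_frame("top")
cv2.imwrite("pics/tray.png",cv2.resize(g["image"][150:250,155:265,::-1],(660,600),interpolation=cv2.INTER_CUBIC))
for x in blobs(mask(g,(0,70,60),(14,255,255),(215,172,258,240)),4):
    p=onz(g,x,.007).mean(0)-[.4894,.0927]; print(x.mean(0),"tray xy mm",(p@np.array([[.974,.227],[-.227,.974]])*1000).round(0))
E
```

```text
t 10.65 pos [ 0.5576 -0.1691  0.1479] yaw -13.57 F [-1.   0.4 -2.7] gap 0.0256 q [-0.34 -0.06  1.73  0.    1.47  1.47]
cm [ 7.000e-02 -1.000e-02  1.099e+01] roll -0.1
[224.71428571 212.85714286] tray xy mm [-31.  24.]
[229.74074074 202.33333333] tray xy mm [ 2. 17.]
[231.5        194.35714286] tray xy mm [26. 18.]
[220.89285714 173.32142857] tray xy mm [79. 63.]
```

View pics/tray.png

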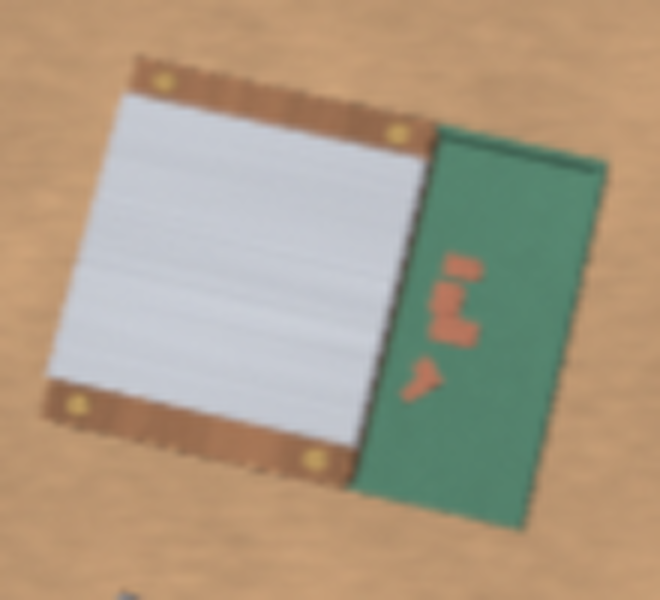

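All four chips lie in the tray, at (463,267), (447,299), (455,333) and (421,380) in the crop; two of them touch. I put the scraper down on the pad.

Call:
apply_moves(moves=[{"x": 0,"y": 0,"z": 3,"roll": 0,"fingers": -1},{"x": 0,"y": 0,"z": 6,"roll": 0,"fingers": -1},{"x": 0,"y": 0,"z": 9,"roll": 0,"fingers": -1},{"x": 0,"y": 0,"z": 10.4,"roll": 0,"fingers": -1},{"x": 0,"y": 0,"z": 11,"roll": 0,"fingers": -1},{"x": 0,"y": 0,"z": 11.2,"roll": 0,"fingers": -1},{"x": 0,"y": 0,"z": 11.2,"roll": 0,"fingers": -1},{"x": 0,"y": 0,"z": 11.2,"roll": 0,"fingers": -1}])

```text
time_s: 11.5
eef_pos: [0.5588, -0.1682, 0.039]
tcp_rot: [0.993, -0.117, 0.001, 0.0]
contact_force: [0.6, 0.1, -2.2]
finger_gap: 0.026
gripper_force: 40.0
```

Call:
apply_moves(moves=[{"x": 0,"y": 0,"z": 0.1,"roll": 0,"fingers": -1},{"x": 0,"y": 0,"z": 0.2,"roll": 0,"fingers": -1},{"x": 0,"y": 0,"z": 0.2,"roll": 0,"fingers": -1}])

```text
time_s: 11.8
eef_pos: [0.5582, -0.1682, 0.0358]
tcp_rot: [0.993, -0.117, 0.0, 0.0]
contact_force: [0.1, -0.4, -2.1]
finger_gap: 0.0254
gripper_force: 40.0
```

Call:
apply_moves(moves=[{"x": 0,"y": 0,"z": 0.1,"roll": 0,"fingers": -1},{"x": 0,"y": 0,"z": 0.2,"roll": 0,"fingers": -1},{"x": 0,"y": 0,"z": 0.2,"roll": 0,"fingers": -1},{"x": 0,"y": 0,"z": 0.2,"roll": 0,"fingers": -1}])

```text
time_s: 12.2
eef_pos: [0.5583, -0.1682, 0.0342]
tcp_rot: [0.993, -0.117, 0.0, 0.0]
contact_force: [-4.0, 0.1, 7.1]
finger_gap: 0.026
gripper_force: 40.0
```

Contact; release, then rise.

Call:
apply_moves(moves=[{"x": 0,"y": 0,"z": 0,"roll": 0,"fingers": -0.2},{"x": 0,"y": 0,"z": 0,"roll": 0,"fingers": 0.3},{"x": 0,"y": 0,"z": 0,"roll": 0,"fingers": 1},{"x": 0,"y": 0,"z": 0,"roll": 0,"fingers": 1},{"x": 0,"y": 0,"z": 0,"roll": 0,"fingers": 1},{"x": 0,"y": 0,"z": 0,"roll": 0,"fingers": 1},{"x": 0,"y": 0,"z": 0,"roll": 0,"fingers": 1},{"x": 0,"y": 0,"z": 0,"roll": 0,"fingers": 1}])

```text
time_s: 13.0
eef_pos: [0.5582, -0.1681, 0.0337]
tcp_rot: [0.993, -0.117, -0.0, 0.0]
contact_force: [0.1, -0.1, -0.8]
finger_gap: 0.085
gripper_force: 0.0
```

Call:
apply_moves(moves=[{"x": 0,"y": 0,"z": -2,"roll": 0,"fingers": 1},{"x": 0,"y": 0,"z": -5,"roll": 0,"fingers": 1},{"x": 0,"y": 0,"z": -10,"roll": 0,"fingers": 1},{"x": 0,"y": 0,"z": -15,"roll": 0,"fingers": 1},{"x": 0,"y": 0,"z": -20,"roll": 0,"fingers": 1},{"x": 0,"y": 0,"z": -20,"roll": 0,"fingers": 1},{"x": 0,"y": 0,"z": -20,"roll": 0,"fingers": 1}])

```text
time_s: 13.7
eef_pos: [0.5585, -0.1682, 0.2347]
tcp_rot: [0.993, -0.117, 0.001, 0.0]
contact_force: [0.3, -0.2, 0.0]
finger_gap: 0.0928
gripper_force: 0.0
```

```bash
python3 to.py
python3 - <<'E'
from workcell import *
from h import *
f=grab_frame("side")
cv2.imwrite("pics/end.png",cv2.resize(f["image"][120:320,170:330,::-1],(480,600),interpolation=cv2.INTER_CUBIC))
E
```

```text
t 13.7 pos [ 0.5585 -0.1682  0.2347] yaw -13.45 F [ 0.3 -0.2  0. ] gap 0.0928 q [-0.34 -0.09  1.62  0.    1.61  1.47]
```

View pics/end.png

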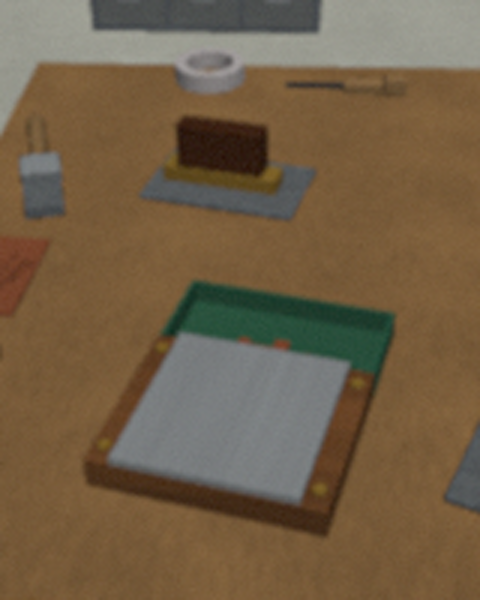

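The scraper stands upright near the middle of the pad, with its foot at (223,178) and the pad at (229,188). The plate is clear and the gripper is well away, so I hand in.

```bash
python3 -c "
from workcell import *
print(hand_in())"
```

```text
the job is handed in; nothing more can be done
None
```

I swept all four chips into the catch tray, stood the scraper upright and released near the middle of the smaller grey pad, and handed the job in at about 14 s; no verdict came back.

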